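# Clamp a battery cell with a reversible ratchet handle

### The arm

A 6-joint arm with a two-finger parallel gripper is mounted at the origin on the work surface. World frame = base frame: x ahead of the robot, y to its left, z up, the work surface at z = 0. Lengths are in mm, angles in rad, forces in N, time in s.
With the tool pointing down it reaches from about 325 to 1000 mm from the base axis. Payload 5.1 kg.
Tool frame: the origin (TCP) lies on the centre line of the jaws, within the pads' length; the fingertips stand 22 mm ahead of it and the grasp point (between the pads) lies 3 mm ahead of it; z points along the fingers, y is the line along which they close (so a half turn about z gives the same grasp; the last joint's range is limited). The gripper opens to 85 mm and grips with 20 to 120 N. Pads are 22 mm wide; open, the fingers measure 114 mm over their backs; the gripper's body (76 mm by 85 mm) begins 54 mm behind the grasp point. The pads swing forward as they close: fully open they stand 13 mm farther back than shut.
Start: joints at [1.149, 0.124, 1.65, -0, 1.367, -0.083], TCP at [216.052, 613.031, 253.322] pointing down, gripper open.
Joint ranges: [-2.61, 2.61], [-1.02, 2.33], [0.03, 2.71], [-1.35, 4.49], [0.32, 2.68], [-2.91, 2.91]. Speed limits (rad/s): [2.57, 2.57, 3.14, 3.14, 3.14, 3.14].

### API

Orientations are given as a rotation vector (axis times angle).
In Python, from station import arm gives the robot as it stands. The module is installed in compiled form; this text tells all that it offers.
- The arm moves only by the tool apply_moves, never from a script. Its argument "motion" is a list of rows, each an object of numbers: "ax", "ay", "az": the turn, a rotation vector about the tool's x, y, z in rad; "tx", "ty", "tz": the shift along the tool's x, y, z in m; "grip": the closure, from 0 (fully open) to 1 (shut). A call has 1 to 12 rows; each row is the pose to reach, as a shift and turn from the pose commanded when the call began, along the tool's axes at that moment; what a row does not reach only later rows make up. A row lasts 1/8 s, in which the tool goes at most 62.5 mm and 10.7 degrees, less where a joint would pass 70% of its speed; a pose out of reach is approached as far as the arm can. A call with a gripper value outside its range is refused whole. The fingers move at their own pace and stop on an object; the grip force is fixed at half the most. Time passes only in rows, so rows that repeat a pose let the fingers close. It gives the time, the measured TCP pose, the force, the opening and the grip force at its end, in the units of the state.
- arm.get_obs(): the state, without advancing time (a new reading comes with each control period).
- arm.capture(name): name is "scene" or "top"; returns (picture, depth): 384x512x3 uint8, red, green, blue; 384x512 float32, mm along the optical axis (not along the pixel's ray), 0 where there is no reading.
- arm.camera_model(name): a dict with "fx", "fy", "cx", "cy" (pixels), "world_to_cam" (4x4, takes a point from world to camera coordinates). Camera axes: x right, y down, z forward; pixel columns grow to the right and rows downward; lengths in mm; the calibration is good to about 2 mm. A picture is of the moment at which its call begins. camera_model takes no time and is no camera call.
- arm.close_job(): hands the job in; it is judged then, once.
Trained networks look in the newest picture that a camera, given by its name, has taken for a name from the list of things; names that differ only in an ending like _2 or _b are one class to them, and where a whole thing is asked for, a point or a joint stands for the part that bears it (a point fixed in the world has none). Each returns a list of dicts, best first, with "conf" (0 to 1); they miss things now and then, are a little off and sometimes report something else, mostly with a low value. They report only what shows in the picture. A call takes as long as a camera call.
- arm.spot_in(camera, name): "at" ([x, y, z] in mm, in world coordinates, good to about 4 mm: the middle of the surface that is visible of it).
- arm.outline_of(camera, name): "pixels" (384x512 bool, what is visible of it).
- arm.pinpoint(camera, name): "at" ([x, y, z] in mm, in world coordinates, good to about 4 mm: a listed point, or the origin of a listed thing).
The state is a dict: "time": time; "q": joint angles; "qd": joint speeds; "effort": joint torques, N m; "tool_pos": TCP position; "orientation": TCP orientation; "contact_force": force on the tool from outside, world axes, zero at the start; "ft_torque": the same for the moment, N m; "gripper_width": opening from 0.0 (shut) to 1.0 (fully open); "gripper_force": force on a finger pad.
Only numpy, scipy, OpenCV 4.12 (cv2) and the standard library are available. Lean on these libraries where they do the work, as an engineer would, in place of code of your own. Each camera call takes 0.05 s, during which the arm holds its last target. There are 200 camera calls.

### The job

Clamp the blue battery cell in the ratchet fixture: flip the red direction fin fully over to the tightening side, then swing the ratchet handle back and forth by its black knob until the orange pad holds the cell firmly against the end stop. Go by feel: the knob takes about 12 N while it drives the pad freely; stop when it takes about 17 N, for 20 N is too tight. Leave the fin on tighten, let go, and do not touch the cell or disturb the cup, the board and the connector.

Things in the scene. Friction and masses are not known exactly. Their poses are not given: they have to be found in the camera images.
- fixture: Clamping fixture fixed to the desk: aluminium plate 240 x 180 x 10 mm, grey gearbox (72 x 80 mm, top 50 mm high) and on it an 16-tooth ratchet wheel, 60 mm wide, axis vertical. Origin on the desk below the wheel's axis; z up, x = clamping direction (within 0.3 rad of away from the robot), y to the left of x. The wheel is stiff, holds where left, and drives the pad 10 mm per rad.
- handle (a joint): Handle's swing about the wheel's axis, -0.6 to 0.6 rad between stops, positive counter-clockwise from above; at 0 it points along fixture -x. Blue bar 26 mm wide, top 74 mm up. Fin on tighten: the positive swing (knob to fixture -y) drives the pad to the cell; the swing back only clicks over teeth, and up to 0.4 rad of the next stroke is lost before it drives. Stays where left.
- knob (a point): Centre of the upright black knob: round, 24 mm wide, 46 mm tall (78 to 124 mm up), 150 mm from the wheel's axis; may turn in the grip. Slow push along its arc: 3 N when the wheel stands, 12 N when it turns freely, plus 1 N per 15 N of squeeze, so 17 N is right; squeezing, 10 mm of knob travel adds 0.9 N. Holds only while it moves: at rest friction carries the load and the reading drops.
- selector (a joint): Red direction fin's turn relative to the handle, from -0.5 (release, where it starts) to 0.5 (tighten), positive counter-clockwise from above; past 0.4 is fully over. Pivot on the handle 46 mm from the wheel's axis; the fin points towards the knob and leans to fixture +y on release, -y on tighten. Stays where left. Pushing takes 3 to 4 N; above about 5 N the handle moves along.
- fin (a point): Point on the red fin 36 mm from its pivot, half-way up. The fin is an upright blade 45 mm long from its pivot, 8 mm thick, from 78.5 to 100.5 mm above the desk, standing over the handle's bar.
- pad: Orange clamping pad (90 mm wide, from 14 to 74 mm above the desk) on a stack of spring washers (20 N per mm) at the end of the rack; origin coincides with the fixture's when fully back.
- pad_face (a point): Centre of the pad's front face, which looks along fixture x; 80 mm from the wheel's axis when fully back. It meets the cell, slides it to the end stop, and only then squeezes it: 10 to 20 mm of travel before the squeeze, two to four strokes of the handle.
- cell: The blue prismatic battery cell, about 0.75 kg, 30 mm (along x) x 130 x 90 mm, standing loose on the fixture plate between pad and end stop, origin at the centre of its underside. Not to be touched by the robot.
- endstop: Fixed aluminium end stop 22 (x) x 110 x 55 mm on the fixture plate, origin at the centre of its underside; its -x face is what the cell is pressed against.
- cup: Yellow cup, 72 mm wide, 90 mm tall, bystander, origin under its centre.
- board: Green circuit board 130 x 44 mm, 21 mm tall, bystander, origin under its centre, long side along its x.
- connector: Black square panel connector 34 x 34 mm, 26 mm tall, bystander, origin under its centre.

How it is judged (in metres and radians):
On the way, in this order (a step that is already met when the one before it is completed fails the run):
1. the direction fin is fully over on tighten (value of joint selector above 0.35 rad), for 0.2 s.
2. the pad presses on the cell and the cell on the end stop (contact force between pad and cell above 10 N and contact force between cell and endstop above 10 N), for 0.1 s.
At the end, for the whole second after the job is handed in: The cell stands upright (within 0.06 rad) and at rest, squeezed between the pad and the end stop with 30 to 120 N, and the fin is still on tighten (above 0.3 rad) (contact force between pad and cell between 30 and 120 N and contact force between cell and endstop above 30 N and value of joint selector above 0.3 rad and angle between cell's own z axis and vertical below 0.06 rad and linear speed of cell below 0.01 m/s); the robot touches nothing.
It fails at once if the cell is crushed: more than 150 N between the pad and the cell (contact force between pad and cell above 150 N).
It fails at once if the robot presses on the cell (more than 2 N) (contact force between any of the fingers, the arm and cell above 2 N).
It fails at once if the cup, the board or the connector is moved by more than 20 mm (distance of any of cup, board, connector from where it was at the start of the episode above 0.02 m).
It also fails if it takes over 72 s, if anything falls off the work surface, if the arm or the gripper's body presses on something with over 40 N, if the wrist force passes 120 N, or if a joint passes its speed limit or range.

## Working session

There is one attempt and no reset: what is moved stays moved. The work goes in short steps, Python scripts to look and compute and a tool call to move; the robot and the scene stay as the last step left them, time stands still between calls to the robot, and variables do not carry over. Pictures are saved under pics/ and viewed, at most 10 in all, crops included, and the job is handed in when it is done.

Besides the shell and the picture viewer there is one more tool, called as a command line: name --argument value ..., lists and objects as JSON in quotes. apply_moves: Moves the arm, as the interface text tells. Its arguments: {"type":"object","properties":{"motion":{"type":"array","items":{"type":"object","properties":{"ax":{"type":"number"},"ay":{"type":"number"},"az":{"type":"number"},"tx":{"type":"number"},"ty":{"type":"number"},"tz":{"type":"number"},"grip":{"type":"number"}}}}},"required":["motion"]}

```bash
mkdir -p pics; python3 - <<'E'
from station import arm
import cv2,numpy as np
o=arm.get_obs();print({k:np.round(v,3) for k,v in o.items()})
ims=[]
for c in("top","scene"):
    p,d=arm.capture(c);cv2.imwrite(f"pics/{c}0.png",cv2.cvtColor(p,cv2.COLOR_RGB2BGR))
    for n in("fixture","knob","fin","pad_face","cell","endstop","cup","board","connector"):
        print(c,n,[(np.round(r["at"]).tolist(),round(r["conf"],2)) for r in arm.pinpoint(c,n)[:2]])
E
```

```text
{'time': np.float64(0.0), 'q': array([ 1.149,  0.124,  1.652, -0.   ,  1.367, -0.083]), 'qd': array([-0.   ,  0.001, -0.001, -0.   ,  0.001,  0.001]), 'effort': array([-2.0000e-03, -4.2362e+01, -3.6545e+01, -0.0000e+00,  7.0000e-03,
        0.0000e+00]), 'tool_pos': array([215.837, 612.529, 252.063]), 'orientation': array([-5.300e-01, -3.096e+00,  3.000e-03]), 'contact_force': array([ 0.066, -0.036, -0.489]), 'ft_torque': array([-0.024, -0.029, -0.031]), 'gripper_force': np.float64(0.0), 'gripper_width': np.float64(1.0)}
top fixture [([604.0, 49.0, -1.0], 0.9)]
top knob [([471.0, 121.0, 101.0], 0.59)]
top fin [([542.0, 100.0, 91.0], 0.63)]
top pad_face [([683.0, 42.0, 43.0], 0.48)]
top cell [([714.0, 34.0, 10.0], 0.89)]
top endstop [([738.0, 35.0, 2.0], 0.56)]
top cup [([590.0, 388.0, -0.0], 0.77)]
top board [([617.0, -435.0, -1.0], 0.83), ([738.0, 36.0, 5.0], 0.45)]
top connector [([452.0, 368.0, 2.0], 0.44)]
scene fixture [([604.0, 48.0, -2.0], 0.81)]
scene knob [([468.0, 120.0, 96.0], 0.83)]
scene fin [([547.0, 98.0, 89.0], 0.68)]
scene pad_face [([686.0, 39.0, 42.0], 0.65)]
scene cell []
scene endstop [([741.0, 34.0, 8.0], 0.96)]
scene cup [([685.0, 43.0, 45.0], 0.29), ([715.0, 35.0, 12.0], 0.27)]
scene board [([625.0, -435.0, 0.0], 0.67)]
scene connector [([454.0, 369.0, 2.0], 0.63)]
```

View pics/top0.png

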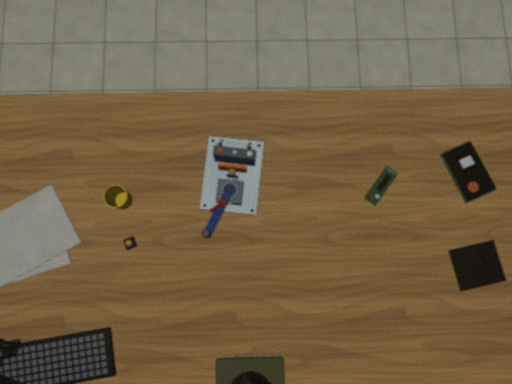

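View pics/scene0.png

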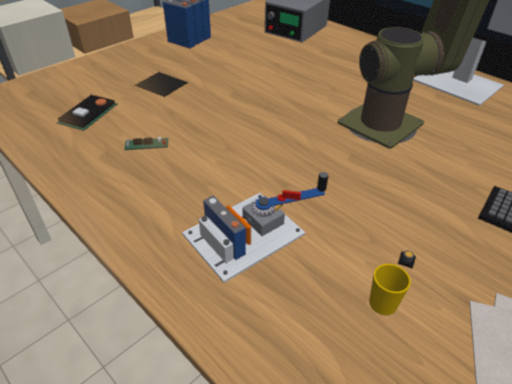

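```bash
cat >h.py <<'E'
import numpy as np,json
from scipy.spatial.transform import Rotation as R
from station import arm
ax0=np.array([604,48.5]);psi=-0.10
def hu(h):  # handle dir and ccw tangent
    a=np.pi+psi+h; return a,np.array([np.cos(a),np.sin(a)]),np.array([-np.sin(a),np.cos(a)])
def rows(targets,start,grip):
    """targets/start: (x,y,z,yaw) mm; prints rows relative to start"""
    x0,y0,z0,a=start;X=np.array([np.cos(a),np.sin(a)]);Y=np.array([np.sin(a),-np.cos(a)])
    out=[]
    for x,y,z,b in targets:
        d=np.array([x-x0,y-y0])
        out.append(dict(tx=round(d@X/1e3,4),ty=round(d@Y/1e3,4),tz=round((z0-z)/1e3,4),az=round(a-b,3),grip=grip))
    print(json.dumps(out))
def now():
    o=arm.get_obs();m=R.from_rotvec(o["orientation"]).as_matrix()
    a=np.arctan2(m[1,0],m[0,0])%(2*np.pi)
    return (*o["tool_pos"],a)
def lin(s,e,n): return [tuple(np.array(s)+(np.array(e)-s)*k/n) for k in range(1,n+1)]
E
python3 - <<'E'
from h import *
h=-0.39
a,u,v=hu(h);piv=ax0+46*u
s=(216.05,613.03,253.3,now()[3]);p=piv+31*u-60*v;e=(*p,160,a)
print(s,e,u,v)
rows(lin(s,(*p,253.3,a),11)+[e],s,1.0)
E
```

```text
(216.05, 613.03, 253.3, np.float64(2.8028294841022303)) (np.float64(564.2979231772902), np.float64(137.67816490578647), 160, 2.651592653589793) [-0.88233286  0.47062589] [-0.47062589 -0.88233286]
[{"tx": -0.0442, "ty": -0.0302, "tz": 0.0, "az": 0.014, "grip": 1.0}, {"tx": -0.0884, "ty": -0.0605, "tz": 0.0, "az": 0.027, "grip": 1.0}, {"tx": -0.1327, "ty": -0.0907, "tz": 0.0, "az": 0.041, "grip": 1.0}, {"tx": -0.1769, "ty": -0.1209, "tz": 0.0, "az": 0.055, "grip": 1.0}, {"tx": -0.2211, "ty": -0.1512, "tz": 0.0, "az": 0.069, "grip": 1.0}, {"tx": -0.2653, "ty": -0.1814, "tz": 0.0, "az": 0.082, "grip": 1.0}, {"tx": -0.3095, "ty": -0.2117, "tz": 0.0, "az": 0.096, "grip": 1.0}, {"tx": -0.3538, "ty": -0.2419, "tz": 0.0, "az": 0.11, "grip": 1.0}, {"tx": -0.398, "ty": -0.2721, "tz": 0.0, "az": 0.124, "grip": 1.0}, {"tx": -0.4422, "ty": -0.3024, "tz": 0.0, "az": 0.137, "grip": 1.0}, {"tx": -0.4864, "ty": -0.3326, "tz": 0.0, "az": 0.151, "grip": 1.0}, {"tx": -0.4864, "ty": -0.3326, "tz": 0.0933, "az": 0.151, "grip": 1.0}]
```

apply_moves --motion '[{"tx": -0.044,"ty": -0.03,"az": 0.014,"grip": 1},{"tx": -0.088,"ty": -0.06,"az": 0.027,"grip": 1},{"tx": -0.133,"ty": -0.091,"az": 0.041,"grip": 1},{"tx": -0.177,"ty": -0.121,"az": 0.055,"grip": 1},{"tx": -0.221,"ty": -0.151,"az": 0.069,"grip": 1},{"tx": -0.265,"ty": -0.181,"az": 0.082,"grip": 1},{"tx": -0.31,"ty": -0.212,"az": 0.096,"grip": 1},{"tx": -0.354,"ty": -0.242,"az": 0.11,"grip": 1},{"tx": -0.398,"ty": -0.272,"az": 0.124,"grip": 1},{"tx": -0.442,"ty": -0.302,"az": 0.137,"grip": 1},{"tx": -0.486,"ty": -0.333,"tz": 0.03,"az": 0.151,"grip": 1},{"tx": -0.486,"ty": -0.333,"tz": 0.09,"az": 0.151,"grip": 1}]'

```text
invalid input at $.motion[0]: expected keys ax, ay, az, tx, ty, tz, grip
```

```bash
python3 - <<'E'
from h import *
import cv2
o=arm.get_obs();print(now(),o["contact_force"],o["gripper_width"])
p,d=arm.capture("scene")
cv2.imwrite("pics/s1.png",cv2.resize(cv2.cvtColor(p[110:290,170:410],cv2.COLOR_RGB2BGR),None,fx=3,fy=3,interpolation=2))
for n in("knob","fin"): print(n,[(np.round(r["at"]).tolist(),round(r["conf"],2)) for r in arm.pinpoint("scene",n)[:2]])
E
```

```text
(np.float64(216.03829184782796), np.float64(613.0146745064785), np.float64(253.3113677793361), np.float64(2.8028294841022303)) [ 0.03896995 -0.02881484  0.65646168] 1.00056719682087
knob [([470.0, 118.0, 97.0], 0.64)]
fin [([543.0, 96.0, 88.0], 0.74)]
```

View pics/s1.png

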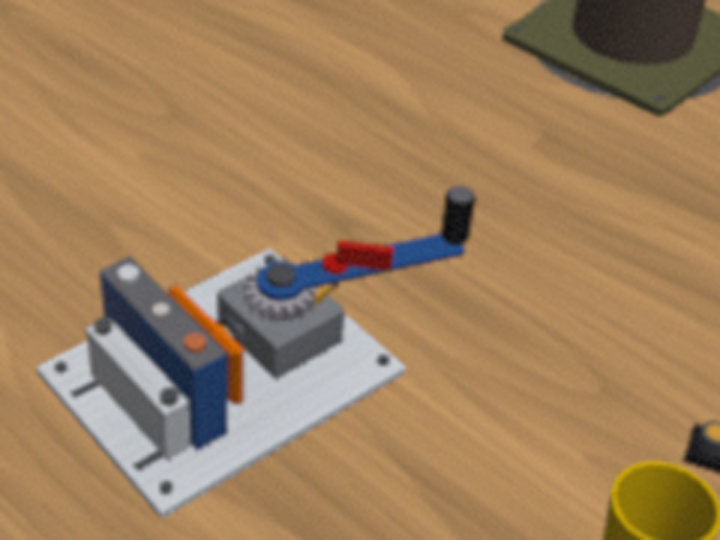

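The picture shows the arm has not moved: fin at about (365,255), knob at (458,213). Every row needs all seven keys, so I'm resending.

apply_moves --motion '[{"ax": 0,"ay": 0,"tz": 0,"tx": -0.044,"ty": -0.03,"az": 0.014,"grip": 1},{"ax": 0,"ay": 0,"tz": 0,"tx": -0.088,"ty": -0.06,"az": 0.027,"grip": 1},{"ax": 0,"ay": 0,"tz": 0,"tx": -0.133,"ty": -0.091,"az": 0.041,"grip": 1},{"ax": 0,"ay": 0,"tz": 0,"tx": -0.177,"ty": -0.121,"az": 0.055,"grip": 1},{"ax": 0,"ay": 0,"tz": 0,"tx": -0.221,"ty": -0.151,"az": 0.069,"grip": 1},{"ax": 0,"ay": 0,"tz": 0,"tx": -0.265,"ty": -0.181,"az": 0.082,"grip": 1},{"ax": 0,"ay": 0,"tz": 0,"tx": -0.31,"ty": -0.212,"az": 0.096,"grip": 1},{"ax": 0,"ay": 0,"tz": 0,"tx": -0.354,"ty": -0.242,"az": 0.11,"grip": 1},{"ax": 0,"ay": 0,"tz": 0,"tx": -0.398,"ty": -0.272,"az": 0.124,"grip": 1},{"ax": 0,"ay": 0,"tz": 0,"tx": -0.442,"ty": -0.302,"az": 0.137,"grip": 1},{"ax": 0,"ay": 0,"tx": -0.486,"ty": -0.333,"tz": 0.03,"az": 0.151,"grip": 1},{"ax": 0,"ay": 0,"tx": -0.486,"ty": -0.333,"tz": 0.09,"az": 0.151,"grip": 1}]'

```text
time: 2.65
tool_pos: [568.2, 134.8, 166.2]
orientation: [0.767, 3.038, 0.005]
contact_force: [0.3, 1.0, -0.4]
gripper_width: -0.001
gripper_force: 0.0
```

```bash
python3 - <<'E'
from h import *
import cv2
p,d=arm.capture("scene")
o=arm.get_obs();print(now(),o["contact_force"],o["gripper_width"])
cv2.imwrite("pics/s2.png",cv2.resize(cv2.cvtColor(p[110:290,170:410],cv2.COLOR_RGB2BGR),None,fx=3,fy=3,interpolation=2))
E
```

```text
(np.float64(560.4599981799801), np.float64(134.92815987114008), np.float64(153.9759930502482), np.float64(2.648333553393257)) [-4.1620054  -0.67750878 -6.75557649] -0.0021623961650129512
```

View pics/s2.png

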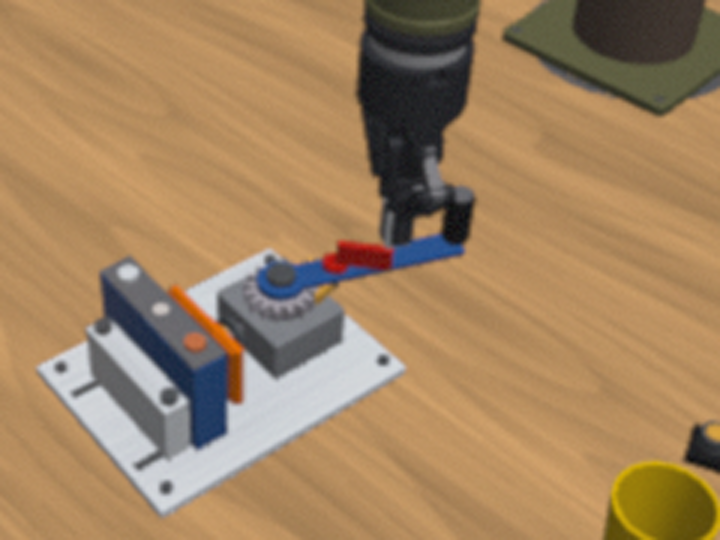

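The gripper hangs above the fin, tips at (397,240), clear of the handle. I'll descend beside the fin next.

apply_moves --motion '[{"ax": 0,"ay": 0,"az": 0,"tx": 0,"ty": 0,"tz": 0.03,"grip": 1},{"ax": 0,"ay": 0,"az": 0,"tx": 0,"ty": 0,"tz": 0.058,"grip": 1},{"ax": 0,"ay": 0,"az": 0,"tx": 0,"ty": 0,"tz": 0.058,"grip": 1},{"ax": 0,"ay": 0,"az": 0,"tx": 0,"ty": 0,"tz": 0.058,"grip": 1}]'

```text
time: 3.2
tool_pos: [564.5, 137.9, 107.0]
orientation: [0.76, 3.046, 0.001]
contact_force: [0.3, -0.2, 0.8]
gripper_width: -0.006
gripper_force: 0.0
```

```bash
python3 - <<'E'
from h import *
import cv2
p,d=arm.capture("scene")
o=arm.get_obs();print(now(),o["contact_force"],o["gripper_width"])
p,d=arm.capture("top")
a,u,v=hu(-.39);piv=ax0+46*u;q=np.array(now()[:2])-piv;print(q@u,q@v)
for c in("top","scene"):
  for n in("knob","fin"): print(n,[(np.round(r["at"]).tolist(),round(r["conf"],2)) for r in arm.pinpoint(c,n)[:2]])
E
```

```text
(np.float64(564.8376686679941), np.float64(137.889988480432), np.float64(107.47426659720621), np.float64(2.6522406874433995)) [ 0.64331519 -1.24298449 -0.43598371] -0.0020723295159659656
30.49962788429179 -60.44633940947712
knob []
fin [([542.0, 99.0, 92.0], 0.47)]
knob [([468.0, 119.0, 96.0], 0.63)]
fin [([742.0, 34.0, 8.0], 0.68)]
```

apply_moves --motion '[{"ax": 0,"ay": 0,"az": 0,"tx": 0,"ty": -0.008,"tz": 0.003,"grip": 1},{"ax": 0,"ay": 0,"az": 0,"tx": 0,"ty": -0.016,"tz": 0.003,"grip": 1},{"ax": 0,"ay": 0,"az": 0,"tx": 0,"ty": -0.02,"tz": 0.003,"grip": 1},{"ax": 0,"ay": 0,"az": 0,"tx": 0,"ty": -0.024,"tz": 0.003,"grip": 1},{"ax": 0,"ay": 0,"az": 0,"tx": 0,"ty": -0.028,"tz": 0.003,"grip": 1},{"ax": 0,"ay": 0,"az": 0,"tx": 0,"ty": -0.032,"tz": 0.003,"grip": 1}]'

```text
time: 4.25
tool_pos: [548.7, 109.4, 102.5]
orientation: [0.762, 3.048, 0.001]
contact_force: [1.2, 3.3, -0.9]
gripper_width: 0.0
gripper_force: 1.5
```

apply_moves --motion '[{"ax": 0,"ay": 0,"az": 0,"tx": 0,"ty": -0.004,"tz": 0,"grip": 1},{"ax": 0,"ay": 0,"az": 0,"tx": 0,"ty": -0.007,"tz": 0,"grip": 1},{"ax": 0,"ay": 0,"az": 0,"tx": 0,"ty": -0.01,"tz": 0,"grip": 1}]'

```text
time: 4.62
tool_pos: [543.7, 100.7, 102.3]
orientation: [-0.762, -3.047, -0.001]
contact_force: [-0.6, 6.2, 0.6]
gripper_width: 0.004
gripper_force: 2.6
```

```bash
python3 - <<'E'
from h import *
arm.capture("scene");arm.capture("top")
o=arm.get_obs();print(o["time"],now(),o["contact_force"])
a,u,v=hu(-.39);piv=ax0+46*u;q=np.array(now()[:2])-piv;print(q@u,q@v,o["contact_force"][:2]@v)
for c in("top","scene"):
  for n in("knob","fin"): print(c,n,[(np.round(r["at"]).tolist(),round(r["conf"],2)) for r in arm.pinpoint(c,n)[:2]])
E
```

```text
4.725 (np.float64(543.5533472014529), np.float64(100.51402023905456), np.float64(102.27013974476202), np.float64(2.6516451688535723)) [-1.37315449  4.82499353  0.6231588 ]
31.81321242951323 -17.445919505039843 -3.611008284134491
top knob [([470.0, 122.0, 98.0], 0.41)]
top fin []
scene knob [([472.0, 123.0, 96.0], 0.95)]
scene fin [([533.0, 84.0, 88.0], 0.68)]
```

apply_moves --motion '[{"ax": 0,"ay": 0,"az": 0,"tx": 0.001,"ty": -0.003,"tz": 0,"grip": 1},{"ax": 0,"ay": 0,"az": 0,"tx": 0.002,"ty": -0.006,"tz": 0,"grip": 1},{"ax": 0,"ay": 0,"az": 0,"tx": 0.003,"ty": -0.008,"tz": 0,"grip": 1},{"ax": 0,"ay": 0,"az": 0,"tx": 0.004,"ty": -0.01,"tz": 0,"grip": 1}]'

```text
time: 5.42
tool_pos: [536.2, 93.2, 102.7]
orientation: [0.762, 3.047, 0.0]
contact_force: [3.0, 3.9, -1.4]
gripper_width: -0.0
gripper_force: 1.9
```

apply_moves --motion '[{"ax": 0,"ay": 0,"az": 0,"tx": 0,"ty": -0.002,"tz": 0,"grip": 1},{"ax": 0,"ay": 0,"az": 0,"tx": 0,"ty": -0.004,"tz": 0,"grip": 1}]'

```text
time: 5.68
tool_pos: [534.1, 90.0, 102.6]
orientation: [0.762, 3.047, 0.001]
contact_force: [3.1, 4.6, 0.2]
gripper_width: -0.0
gripper_force: 2.3
```

```bash
python3 - <<'E'
from h import *
arm.capture("scene");arm.capture("top")
o=arm.get_obs();print(o["time"],now(),o["contact_force"])
a,u,v=hu(-.39);piv=ax0+46*u;q=np.array(now()[:2])-piv;print(q@u,q@v,o["contact_force"][:2]@v)
for c in("top","scene"):
  for n in("knob","fin"): print(c,n,[(np.round(r["at"]).tolist(),round(r["conf"],2)) for r in arm.pinpoint(c,n)[:2]])
E
```

```text
5.775 (np.float64(533.9750497401592), np.float64(89.79426919295959), np.float64(102.54700881982696), np.float64(2.6516956050207536)) [2.47259579 4.3619446  0.55766042]
35.2194666521124 -3.479736171061135 -5.012354637502348
top knob [([470.0, 118.0, 100.0], 0.49)]
top fin []
scene knob [([468.0, 118.0, 98.0], 0.93)]
scene fin [([530.0, 68.0, 90.0], 0.59), ([715.0, 33.0, 12.0], 0.2)]
```

apply_moves --motion '[{"ax": 0,"ay": 0,"az": 0,"tx": 0,"ty": -0.002,"tz": 0,"grip": 1},{"ax": 0,"ay": 0,"az": 0,"tx": 0,"ty": -0.004,"tz": 0,"grip": 1}]'

```text
time: 6.22
tool_pos: [532.3, 86.8, 102.5]
orientation: [0.762, 3.047, 0.002]
contact_force: [4.6, 7.1, 0.3]
gripper_width: -0.001
gripper_force: 2.9
```

apply_moves --motion '[{"ax": 0,"ay": 0,"az": 0,"tx": 0,"ty": -0.002,"tz": 0,"grip": 1},{"ax": 0,"ay": 0,"az": 0,"tx": 0,"ty": -0.004,"tz": 0,"grip": 1}]'

```text
time: 6.48
tool_pos: [530.9, 84.3, 102.6]
orientation: [0.762, 3.046, 0.007]
contact_force: [6.9, 12.3, -1.9]
gripper_width: -0.007
gripper_force: 5.2
```

```bash
python3 - <<'E'
from h import *
import cv2
p,d=arm.capture("scene");arm.capture("top")
cv2.imwrite("pics/s3.png",cv2.resize(cv2.cvtColor(p[130:270,210:390],cv2.COLOR_RGB2BGR),None,fx=4,fy=4,interpolation=2))
o=arm.get_obs();print(o["time"],now(),o["contact_force"])
for c in("top","scene"):
  for n in("knob","fin"): print(c,n,[(np.round(r["at"]).tolist(),round(r["conf"],2)) for r in arm.pinpoint(c,n)[:2]])
E
```

```text
6.575 (np.float64(530.8594304675564), np.float64(84.26028117220427), np.float64(102.55244647287988), np.float64(2.651296187676062)) [ 5.57509458  9.6924163  -2.48916345]
top knob [([465.0, 110.0, 100.0], 0.44)]
top fin []
scene knob [([462.0, 107.0, 95.0], 0.92), ([604.0, 52.0, -5.0], 0.52)]
scene fin [([528.0, 63.0, 86.0], 0.53)]
```

View pics/s3.png

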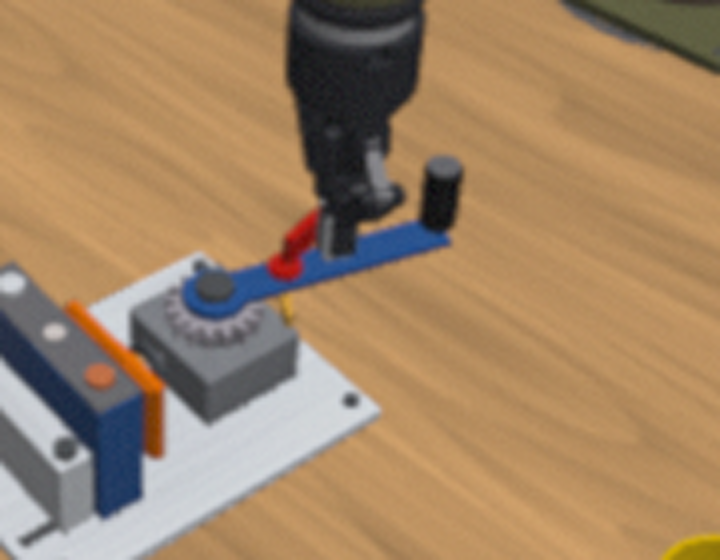

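The fin (300,230) now points away past the bar on the tighten side. The pushing force has risen past 10 N and the handle has begun to follow, so the fin is on its stop. I'll back off and go to the knob.

apply_moves --motion '[{"ax": 0,"ay": 0,"az": 0,"tx": 0,"ty": 0.025,"tz": 0,"grip": 1},{"ax": 0,"ay": 0,"az": 0,"tx": 0,"ty": 0.025,"tz": -0.03,"grip": 0.4},{"ax": 0,"ay": 0,"az": 0,"tx": 0.03,"ty": 0.02,"tz": -0.07,"grip": 0.4},{"ax": 0,"ay": 0,"az": 0,"tx": 0.03,"ty": 0.02,"tz": -0.07,"grip": 0.4},{"ax": 0,"ay": 0,"az": 0,"tx": 0.03,"ty": 0.02,"tz": -0.07,"grip": 0.4}]'

```text
time: 7.4
tool_pos: [512.2, 114.0, 171.4]
orientation: [-0.761, -3.046, 0.003]
contact_force: [-0.8, -0.0, -0.3]
gripper_width: 0.601
gripper_force: 0.0
```

```bash
python3 - <<'E'
from h import *
arm.capture("scene");arm.capture("top")
K=[]
for c in("top","scene"):
  for n in("knob","fin"):
    r=arm.pinpoint(c,n)[:1];print(c,n,[(np.round(r["at"]).tolist(),round(r["conf"],2)) for r in r])
    if n=="knob" and r:K.append(r[0]["at"])
o=arm.get_obs();s=now();print(o["time"],s,o["contact_force"])
k=np.mean(K,0)[:2]-ax0;al=np.arctan2(k[1],k[0]);h=al%(2*np.pi)-np.pi-psi;print("h",h,np.hypot(*k))
a,u,v=hu(h);g=ax0+150.5*u
rows([(*g,s[2],a),(*g,106,a)],s,0.4)
E
```

```text
top knob [([466.0, 110.0, 98.0], 0.91)]
top fin [([528.0, 66.0, 91.0], 0.63)]
scene knob [([463.0, 108.0, 97.0], 0.67)]
scene fin [([527.0, 63.0, 89.0], 0.73)]
7.7 (np.float64(512.6954892632128), np.float64(114.27247629193413), np.float64(171.1743623620817), np.float64(2.6514846385541584)) [-0.28148028 -0.2428277   0.0039783 ]
h -0.30895821135331725 151.76522987825638
[{"tx": 0.0385, "ty": -0.0273, "tz": 0.0, "az": -0.081, "grip": 0.4}, {"tx": 0.0385, "ty": -0.0273, "tz": 0.0652, "az": -0.081, "grip": 0.4}]
```

apply_moves --motion '[{"ax": 0,"ay": 0,"az": -0.08,"tx": 0.0385,"ty": -0.027,"tz": 0,"grip": 0.4},{"ax": 0,"ay": 0,"az": -0.08,"tx": 0.0385,"ty": -0.027,"tz": 0,"grip": 0.4},{"ax": 0,"ay": 0,"az": -0.08,"tx": 0.0385,"ty": -0.027,"tz": 0.03,"grip": 0.4},{"ax": 0,"ay": 0,"az": -0.08,"tx": 0.0385,"ty": -0.027,"tz": 0.065,"grip": 0.4},{"ax": 0,"ay": 0,"az": -0.08,"tx": 0.0385,"ty": -0.027,"tz": 0.065,"grip": 0.4},{"ax": 0,"ay": 0,"az": -0.08,"tx": 0.0385,"ty": -0.027,"tz": 0.065,"grip": 0.9},{"ax": 0,"ay": 0,"az": -0.08,"tx": 0.0385,"ty": -0.027,"tz": 0.065,"grip": 1},{"ax": 0,"ay": 0,"az": -0.08,"tx": 0.0385,"ty": -0.027,"tz": 0.065,"grip": 1},{"ax": 0,"ay": 0,"az": -0.08,"tx": 0.0385,"ty": -0.027,"tz": 0.065,"grip": 1}]'

```text
time: 8.82
tool_pos: [467.9, 109.1, 109.3]
orientation: [0.638, 3.072, 0.002]
contact_force: [0.7, 0.7, 6.2]
gripper_width: 0.264
gripper_force: 59.1
```

```bash
python3 - <<'E'
from h import *
o=arm.get_obs();s=now();print(o["time"],s,o["contact_force"],o["gripper_width"],o["gripper_force"])
k=np.array(s[:2])-ax0;al=np.arctan2(k[1],k[0]);h=al%(2*np.pi)-np.pi-psi;print("h",h,np.hypot(*k),s[3]-np.pi-psi)
T=[]
for hh in h+np.arange(1,13)*.07:
    a,u,v=hu(hh);T.append((*(ax0+150*u),s[2],s[3]+hh-h))
rows(T,s,1)
E
```

```text
8.825 (np.float64(467.886760062026), np.float64(109.07535488155123), np.float64(109.30049900648459), np.float64(2.7318454377732895)) [0.72651891 0.67691741 6.20789293] 0.264133902572631 59.14274275302887
h -0.31871858702603684 148.98385048534072 -0.30974721581650366
[{"tx": 0.0007, "ty": -0.0105, "tz": 0.0, "az": -0.07, "grip": 1}, {"tx": -0.0003, "ty": -0.0209, "tz": 0.0, "az": -0.14, "grip": 1}, {"tx": -0.002, "ty": -0.0313, "tz": 0.0, "az": -0.21, "grip": 1}, {"tx": -0.0045, "ty": -0.0415, "tz": 0.0, "az": -0.28, "grip": 1}, {"tx": -0.0076, "ty": -0.0515, "tz": 0.0, "az": -0.35, "grip": 1}, {"tx": -0.0115, "ty": -0.0613, "tz": 0.0, "az": -0.42, "grip": 1}, {"tx": -0.016, "ty": -0.0707, "tz": 0.0, "az": -0.49, "grip": 1}, {"tx": -0.0212, "ty": -0.0799, "tz": 0.0, "az": -0.56, "grip": 1}, {"tx": -0.027, "ty": -0.0886, "tz": 0.0, "az": -0.63, "grip": 1}, {"tx": -0.0334, "ty": -0.0969, "tz": 0.0, "az": -0.7, "grip": 1}, {"tx": -0.0404, "ty": -0.1048, "tz": 0.0, "az": -0.77, "grip": 1}, {"tx": -0.0479, "ty": -0.1121, "tz": 0.0, "az": -0.84, "grip": 1}]
```

apply_moves --motion '[{"ax": 0,"ay": 0,"tx": 0.0,"ty": -0.0105,"tz": -0.001,"az": -0.07,"grip": 1},{"ax": 0,"ay": 0,"tx": -0.0005,"ty": -0.021,"tz": -0.002,"az": -0.14,"grip": 1},{"ax": 0,"ay": 0,"tx": -0.002,"ty": -0.0315,"tz": -0.002,"az": -0.21,"grip": 1},{"ax": 0,"ay": 0,"tx": -0.0045,"ty": -0.0415,"tz": -0.002,"az": -0.28,"grip": 1},{"ax": 0,"ay": 0,"tx": -0.0075,"ty": -0.0515,"tz": -0.002,"az": -0.35,"grip": 1},{"ax": 0,"ay": 0,"tx": -0.0115,"ty": -0.0615,"tz": -0.002,"az": -0.42,"grip": 1},{"ax": 0,"ay": 0,"tx": -0.016,"ty": -0.071,"tz": -0.002,"az": -0.49,"grip": 1},{"ax": 0,"ay": 0,"tx": -0.021,"ty": -0.08,"tz": -0.002,"az": -0.56,"grip": 1},{"ax": 0,"ay": 0,"tx": -0.027,"ty": -0.0885,"tz": -0.002,"az": -0.63,"grip": 1},{"ax": 0,"ay": 0,"tx": -0.0335,"ty": -0.097,"tz": -0.002,"az": -0.7,"grip": 1},{"ax": 0,"ay": 0,"tx": -0.0405,"ty": -0.105,"tz": -0.002,"az": -0.77,"grip": 1},{"ax": 0,"ay": 0,"tx": -0.048,"ty": -0.112,"tz": -0.002,"az": -0.84,"grip": 1}]'

```text
time: 10.32
tool_pos: [469.7, -9.4, 109.4]
orientation: [-0.666, 3.056, 0.011]
contact_force: [21.2, 19.9, -13.9]
gripper_width: 0.265
gripper_force: 59.8
```

```bash
cat >>h.py <<'E'
def stat():
    o=arm.get_obs();s=now();k=np.array(s[:2])-ax0;h=np.arctan2(k[1],k[0])%(2*np.pi)-np.pi-psi
    a,u,v=hu(h);f=o["contact_force"]
    print("t",o["time"],"h",round(h,3),"r",round(np.hypot(*k),1),"yawh",round(s[3]-np.pi-psi,3),"z",round(s[2],1),"Ftan",round(-f[:2]@v,1),"Frad",round(f[:2]@u,1),"Fz",round(f[2],1),o["gripper_width"].round(3));return s,h
def arc(s,h0,h1,n,r=150,off=0):
    T=[]
    for hh in np.linspace(h0,h1,n+1)[1:]:
        a,u,v=hu(hh);T.append((*(ax0+r*u),s[2],s[3]+hh-h0))
    rows(T,s,1)
E
python3 - <<'E'
from h import *
s,h=stat()
arm.capture("scene");arm.capture("top")
for c in("top","scene"):
  for n in("pad_face","fin"):
    print(c,n,[(np.round(r["at"]).tolist(),round(r["conf"],2)) for r in arm.pinpoint(c,n)[:1]])
s,h=stat()
sc=(*(ax0+150*hu(.521)[1]),s[2],np.pi+psi+.53)
arc(sc,.521,-.52,12)
E
```

```text
Traceback (most recent call last):
  File "h.py", line 23, in stat
    print("t",o["time"],"h",round(h,3),"r",round(np.hypot(*k),1),"yawh",round(s[3]-np.pi-psi,3),"z",round(s[2],1),"Ftan",round(-f[:2]@v,1),"Frad",round(f[:2]@u,1),"Fz",round(f[2],1),o["gripper_width"].round(3));return s,h
                                                                                                                                                                                      ^^^^^^^^^^^^^^^^^^^^^^^^
AttributeError: 'float' object has no attribute 'round'
```

```bash
sed -i 's/o\["gripper_width"\].round(3)/round(float(o["gripper_width"]),3)/' h.py
python3 - <<'E'
from h import *
s,h=stat()
arm.capture("scene");arm.capture("top")
for c in("top","scene"):
  for n in("pad_face","fin","knob"):
    print(c,n,[(np.round(r["at"]).tolist(),round(r["conf"],2)) for r in arm.pinpoint(c,n)[:1]])
s,h=stat()
sc=(*(ax0+150*hu(.521)[1]),s[2],np.pi+psi+.53)
arc(sc,.521,-.52,12)
E
```

```text
t 10.325 h 0.507 r 146.2 yawh 0.529 z 109.4 Ftan 9.9 Frad -27.4 Fz -13.9 0.265
top pad_face [([691.0, 45.0, 42.0], 0.74)]
top fin [([540.0, 0.0, 91.0], 0.44)]
top knob []
scene pad_face [([689.0, 38.0, 43.0], 0.61)]
scene fin [([542.0, -0.0, 91.0], 0.63)]
scene knob [([467.0, -11.0, 99.0], 0.61)]
t 10.725 h 0.511 r 146.1 yawh 0.528 z 109.4 Ftan 4.1 Frad -25.5 Fz -15.9 0.264
[{"tx": -0.0007, "ty": 0.013, "tz": 0.0, "az": 0.087, "grip": 1}, {"tx": -0.0025, "ty": 0.0259, "tz": 0.0, "az": 0.173, "grip": 1}, {"tx": -0.0054, "ty": 0.0386, "tz": 0.0, "az": 0.26, "grip": 1}, {"tx": -0.0094, "ty": 0.0509, "tz": 0.0, "az": 0.347, "grip": 1}, {"tx": -0.0145, "ty": 0.0629, "tz": 0.0, "az": 0.434, "grip": 1}, {"tx": -0.0205, "ty": 0.0744, "tz": 0.0, "az": 0.52, "grip": 1}, {"tx": -0.0276, "ty": 0.0853, "tz": 0.0, "az": 0.607, "grip": 1}, {"tx": -0.0356, "ty": 0.0956, "tz": 0.0, "az": 0.694, "grip": 1}, {"tx": -0.0444, "ty": 0.1052, "tz": 0.0, "az": 0.781, "grip": 1}, {"tx": -0.054, "ty": 0.1139, "tz": 0.0, "az": 0.867, "grip": 1}, {"tx": -0.0644, "ty": 0.1218, "tz": 0.0, "az": 0.954, "grip": 1}, {"tx": -0.0754, "ty": 0.1288, "tz": 0.0, "az": 1.041, "grip": 1}]
```

```bash
sed -i 's/^ax0=.*/ax0=np.array([605.5,52]);psi=-0.11/' h.py
python3 - <<'E'
from h import *
s,h=stat()
c=np.array([604,48.5])+150*np.array([np.cos(np.pi-.1+.521),np.sin(np.pi-.1+.521)])
sc=(*c,s[2]+1.5,s[3]); print(c)
T=[]
for hh in np.linspace(h,-.5,13)[1:]:
    a,u,v=hu(hh);T.append((*(ax0+149*u),s[2],s[3]+hh-h))
rows(T,sc,1)
E
```

```text
t 10.725 h 0.539 r 148.9 yawh 0.538 z 109.4 Ftan 3.6 Frad -25.5 Fz -15.9 0.264
[467.09789149 -12.8010007 ]
[{"tx": -0.0044, "ty": 0.0143, "tz": 0.0015, "az": 0.087, "grip": 1}, {"tx": -0.006, "ty": 0.0271, "tz": 0.0015, "az": 0.173, "grip": 1}, {"tx": -0.0088, "ty": 0.0397, "tz": 0.0015, "az": 0.26, "grip": 1}, {"tx": -0.0126, "ty": 0.052, "tz": 0.0015, "az": 0.346, "grip": 1}, {"tx": -0.0175, "ty": 0.0639, "tz": 0.0015, "az": 0.433, "grip": 1}, {"tx": -0.0234, "ty": 0.0754, "tz": 0.0015, "az": 0.519, "grip": 1}, {"tx": -0.0303, "ty": 0.0863, "tz": 0.0015, "az": 0.606, "grip": 1}, {"tx": -0.0381, "ty": 0.0966, "tz": 0.0015, "az": 0.692, "grip": 1}, {"tx": -0.0467, "ty": 0.1061, "tz": 0.0015, "az": 0.779, "grip": 1}, {"tx": -0.0562, "ty": 0.1149, "tz": 0.0015, "az": 0.866, "grip": 1}, {"tx": -0.0663, "ty": 0.1228, "tz": 0.0015, "az": 0.952, "grip": 1}, {"tx": -0.0771, "ty": 0.1299, "tz": 0.0015, "az": 1.039, "grip": 1}]
```

apply_moves --motion '[{"ax": 0,"ay": 0,"tx": -0.0045,"ty": 0.0145,"tz": 0.0015,"az": 0.087,"grip": 1},{"ax": 0,"ay": 0,"tx": -0.006,"ty": 0.027,"tz": 0.0015,"az": 0.173,"grip": 1},{"ax": 0,"ay": 0,"tx": -0.009,"ty": 0.0395,"tz": 0.0015,"az": 0.26,"grip": 1},{"ax": 0,"ay": 0,"tx": -0.0125,"ty": 0.052,"tz": 0.0015,"az": 0.346,"grip": 1},{"ax": 0,"ay": 0,"tx": -0.0175,"ty": 0.064,"tz": 0.0015,"az": 0.433,"grip": 1},{"ax": 0,"ay": 0,"tx": -0.0235,"ty": 0.0755,"tz": 0.0015,"az": 0.519,"grip": 1},{"ax": 0,"ay": 0,"tx": -0.0305,"ty": 0.0865,"tz": 0.0015,"az": 0.606,"grip": 1},{"ax": 0,"ay": 0,"tx": -0.038,"ty": 0.0965,"tz": 0.0015,"az": 0.692,"grip": 1},{"ax": 0,"ay": 0,"tx": -0.0465,"ty": 0.106,"tz": 0.0015,"az": 0.779,"grip": 1},{"ax": 0,"ay": 0,"tx": -0.056,"ty": 0.115,"tz": 0.0015,"az": 0.866,"grip": 1},{"ax": 0,"ay": 0,"tx": -0.0665,"ty": 0.123,"tz": 0.0015,"az": 0.952,"grip": 1},{"ax": 0,"ay": 0,"tx": -0.077,"ty": 0.13,"tz": 0.0015,"az": 1.039,"grip": 1}]'

```text
time: 12.22
tool_pos: [482.9, 136.3, 109.3]
orientation: [0.946, 2.992, -0.003]
contact_force: [1.3, -8.8, 4.8]
gripper_width: 0.266
gripper_force: 62.2
```

```bash
python3 - <<'E'
from h import *
s,h=stat()
arm.capture("scene");arm.capture("top")
for c in("top","scene"):
  for n in("pad_face","fin","cell"):
    print(c,n,[(np.round(r["at"]).tolist(),round(r["conf"],2)) for r in arm.pinpoint(c,n)[:1]])
s,h=stat()
# fresh circle fit thought: three points
P=np.array([[467.9,109.1],[469.7,-9.4],s[:2]])
A=np.c_[2*P,np.ones(3)];x=np.linalg.solve(A,(P**2).sum(1));print(x[:2],np.sqrt(x[2]+x[:2]@x[:2]))
E
```

```text
t 12.225 h -0.492 r 148.8 yawh -0.502 z 109.3 Ftan -6.5 Frad -6.1 Fz 4.8 0.266
top pad_face [([688.0, 46.0, 42.0], 0.53)]
top fin [([530.0, 81.0, 92.0], 0.55)]
top cell [([714.0, 35.0, 10.0], 0.98)]
scene pad_face [([692.0, 40.0, 44.0], 0.51)]
scene fin [([587.0, 390.0, 1.0], 0.67)]
scene cell [([715.0, 34.0, 11.0], 0.74)]
t 12.625 h -0.496 r 148.8 yawh -0.5 z 109.3 Ftan -2.0 Frad -5.9 Fz 4.2 0.266
[604.32140084  51.90855292] 147.9245085385667
```

apply_moves --motion '[{"ax": 0,"ay": 0,"tx": -0.001,"ty": -0.012,"tz": 0,"az": -0.08,"grip": 1},{"ax": 0,"ay": 0,"tx": -0.0025,"ty": -0.0235,"tz": 0,"az": -0.16,"grip": 1},{"ax": 0,"ay": 0,"tx": -0.005,"ty": -0.0355,"tz": 0,"az": -0.24,"grip": 1},{"ax": 0,"ay": 0,"tx": -0.008,"ty": -0.047,"tz": 0,"az": -0.32,"grip": 1},{"ax": 0,"ay": 0,"tx": -0.0125,"ty": -0.058,"tz": 0,"az": -0.4,"grip": 1},{"ax": 0,"ay": 0,"tx": -0.0155,"ty": -0.0645,"tz": 0,"az": -0.45,"grip": 1},{"ax": 0,"ay": 0,"tx": -0.0175,"ty": -0.0685,"tz": 0,"az": -0.48,"grip": 1},{"ax": 0,"ay": 0,"tx": -0.0195,"ty": -0.073,"tz": 0,"az": -0.51,"grip": 1},{"ax": 0,"ay": 0,"tx": -0.0215,"ty": -0.0765,"tz": 0,"az": -0.54,"grip": 1}]'

```text
time: 13.75
tool_pos: [456.8, 63.7, 109.3]
orientation: [0.11, 3.136, 0.007]
contact_force: [3.6, 6.6, 4.2]
gripper_width: 0.267
gripper_force: 62.1
```

```bash
python3 - <<'E'
from h import *
stat()
E
```

```text
t 13.75 h 0.032 r 149.2 yawh 0.04 z 109.3 Ftan 6.9 Frad -3.1 Fz 4.2 0.267
```

apply_moves --motion '[{"ax": 0,"ay": 0,"tx": 0,"ty": -0.0045,"tz": 0,"az": -0.03,"grip": 1},{"ax": 0,"ay": 0,"tx": -0.0005,"ty": -0.009,"tz": 0,"az": -0.06,"grip": 1},{"ax": 0,"ay": 0,"tx": -0.0005,"ty": -0.0135,"tz": 0,"az": -0.09,"grip": 1},{"ax": 0,"ay": 0,"tx": -0.001,"ty": -0.018,"tz": 0,"az": -0.12,"grip": 1}]'

```text
time: 14.25
tool_pos: [456.5, 45.8, 109.3]
orientation: [-0.079, 3.136, 0.007]
contact_force: [2.4, 8.2, 4.4]
gripper_width: 0.264
gripper_force: 62.1
```

```bash
python3 - <<'E'
from h import *
stat()
E
```

```text
t 14.25 h 0.151 r 149.1 yawh 0.16 z 109.3 Ftan 8.1 Frad -2.7 Fz 4.4 0.264
```

apply_moves --motion '[{"ax": 0,"ay": 0,"tx": 0,"ty": -0.0045,"tz": 0,"az": -0.03,"grip": 1},{"ax": 0,"ay": 0,"tx": -0.0005,"ty": -0.009,"tz": 0,"az": -0.06,"grip": 1},{"ax": 0,"ay": 0,"tx": -0.0005,"ty": -0.0135,"tz": 0,"az": -0.09,"grip": 1},{"ax": 0,"ay": 0,"tx": -0.001,"ty": -0.018,"tz": 0,"az": -0.12,"grip": 1}]'

```text
time: 14.75
tool_pos: [458.4, 28.1, 109.3]
orientation: [-0.267, 3.126, 0.007]
contact_force: [2.6, 8.9, 4.4]
gripper_width: 0.268
gripper_force: 62.2
```

```bash
python3 - <<'E'
from h import *
stat()
E
```

```text
t 14.75 h 0.271 r 149.1 yawh 0.28 z 109.3 Ftan 8.4 Frad -4.0 Fz 4.4 0.268
```

```bash
sed -i 's/return s,h/print("M",np.round(o["ft_torque"],2),"Feq",round(-f[:2]@v-o["ft_torque"][2]\/.149,1));return s,h/' h.py; python3 - <<'E'
from h import *
stat()
E
```

```text
t 14.75 h 0.271 r 149.1 yawh 0.28 z 109.3 Ftan 8.4 Frad -4.0 Fz 4.4 0.268
M [ 1.02 -0.25 -0.64] Feq 12.7
```

apply_moves --motion '[{"ax": 0,"ay": 0,"tx": 0,"ty": -0.0045,"tz": 0,"az": -0.03,"grip": 1},{"ax": 0,"ay": 0,"tx": -0.0005,"ty": -0.009,"tz": 0,"az": -0.06,"grip": 1},{"ax": 0,"ay": 0,"tx": -0.0005,"ty": -0.0135,"tz": 0,"az": -0.09,"grip": 1}]'

```text
time: 15.12
tool_pos: [461.2, 15.0, 109.3]
orientation: [-0.407, 3.111, 0.007]
contact_force: [3.6, 8.8, 4.4]
gripper_width: 0.269
gripper_force: 62.2
```

```bash
python3 - <<'E'
from h import *
stat()
E
```

```text
t 15.125 h 0.361 r 149.0 yawh 0.37 z 109.3 Ftan 7.6 Frad -5.6 Fz 4.4 0.269
M [ 1.17 -0.37 -0.57] Feq 11.4
```

apply_moves --motion '[{"ax": 0,"ay": 0,"tx": 0,"ty": -0.0045,"tz": 0,"az": -0.03,"grip": 1},{"ax": 0,"ay": 0,"tx": -0.0005,"ty": -0.009,"tz": 0,"az": -0.06,"grip": 1},{"ax": 0,"ay": 0,"tx": -0.0005,"ty": -0.0135,"tz": 0,"az": -0.09,"grip": 1},{"ax": 0,"ay": 0,"tx": -0.001,"ty": -0.018,"tz": 0,"az": -0.12,"grip": 1},{"ax": 0,"ay": 0,"tx": -0.002,"ty": -0.0235,"tz": 0,"az": -0.16,"grip": 1}]'

```text
time: 15.75
tool_pos: [468.9, -7.1, 109.2]
orientation: [-0.655, 3.068, 0.007]
contact_force: [0.6, 8.3, 6.3]
gripper_width: 0.264
gripper_force: 62.4
```

```bash
python3 - <<'E'
from h import *
s,h=stat()
arm.capture("scene");arm.capture("top")
for c in("top","scene"):
  for n in("pad_face","fin","cell"):
    print(c,n,[(np.round(r["at"]).tolist(),round(r["conf"],2)) for r in arm.pinpoint(c,n)[:1]])
arc((*(ax0+149*hu(h)[1]),s[2],s[3]),h,-.52,12,149)
E
```

```text
t 15.75 h 0.519 r 148.8 yawh 0.531 z 109.2 Ftan 7.4 Frad -3.8 Fz 6.3 0.264
M [ 1.09  0.   -0.65] Feq 11.8
top pad_face [([698.0, 44.0, 43.0], 0.53)]
top fin [([603.0, 50.0, -2.0], 0.62)]
top cell [([713.0, 34.0, 11.0], 0.92)]
scene pad_face []
scene fin [([542.0, 2.0, 91.0], 0.58)]
scene cell [([713.0, 33.0, 9.0], 0.86)]
[{"tx": -0.0007, "ty": 0.0129, "tz": 0.0, "az": 0.087, "grip": 1}, {"tx": -0.0025, "ty": 0.0256, "tz": 0.0, "az": 0.173, "grip": 1}, {"tx": -0.0054, "ty": 0.0382, "tz": 0.0, "az": 0.26, "grip": 1}, {"tx": -0.0094, "ty": 0.0505, "tz": 0.0, "az": 0.346, "grip": 1}, {"tx": -0.0145, "ty": 0.0623, "tz": 0.0, "az": 0.433, "grip": 1}, {"tx": -0.0205, "ty": 0.0737, "tz": 0.0, "az": 0.519, "grip": 1}, {"tx": -0.0275, "ty": 0.0845, "tz": 0.0, "az": 0.606, "grip": 1}, {"tx": -0.0354, "ty": 0.0947, "tz": 0.0, "az": 0.692, "grip": 1}, {"tx": -0.0442, "ty": 0.1042, "tz": 0.0, "az": 0.779, "grip": 1}, {"tx": -0.0538, "ty": 0.1128, "tz": 0.0, "az": 0.866, "grip": 1}, {"tx": -0.064, "ty": 0.1206, "tz": 0.0, "az": 0.952, "grip": 1}, {"tx": -0.0749, "ty": 0.1275, "tz": 0.0, "az": 1.039, "grip": 1}]
```

apply_moves --motion '[{"ax": 0,"ay": 0,"tx": -0.001,"ty": 0.013,"tz": 0,"az": 0.087,"grip": 1},{"ax": 0,"ay": 0,"tx": -0.003,"ty": 0.026,"tz": 0,"az": 0.173,"grip": 1},{"ax": 0,"ay": 0,"tx": -0.0055,"ty": 0.039,"tz": 0,"az": 0.26,"grip": 1},{"ax": 0,"ay": 0,"tx": -0.0095,"ty": 0.0515,"tz": 0,"az": 0.346,"grip": 1},{"ax": 0,"ay": 0,"tx": -0.0145,"ty": 0.0635,"tz": 0,"az": 0.433,"grip": 1},{"ax": 0,"ay": 0,"tx": -0.0205,"ty": 0.0745,"tz": 0,"az": 0.519,"grip": 1},{"ax": 0,"ay": 0,"tx": -0.0275,"ty": 0.0855,"tz": 0,"az": 0.606,"grip": 1},{"ax": 0,"ay": 0,"tx": -0.0355,"ty": 0.0955,"tz": 0,"az": 0.692,"grip": 1},{"ax": 0,"ay": 0,"tx": -0.0445,"ty": 0.105,"tz": 0,"az": 0.779,"grip": 1},{"ax": 0,"ay": 0,"tx": -0.054,"ty": 0.1135,"tz": 0,"az": 0.866,"grip": 1},{"ax": 0,"ay": 0,"tx": -0.0645,"ty": 0.1215,"tz": 0,"az": 0.952,"grip": 1},{"ax": 0,"ay": 0,"tx": -0.0755,"ty": 0.1285,"tz": 0,"az": 1.039,"grip": 1}]'

```text
time: 17.65
tool_pos: [484.4, 138.4, 109.3]
orientation: [-0.961, -2.991, 0.003]
contact_force: [-4.0, -7.3, 9.9]
gripper_width: 0.267
gripper_force: 62.9
```

```bash
python3 - <<'E'
from h import *
stat()
E
```

```text
t 17.65 h -0.51 r 148.8 yawh -0.512 z 109.3 Ftan -8.2 Frad -1.0 Fz 9.9 0.267
M [-0.98  0.31 -0.72] Feq -3.4
```

apply_moves --motion '[{"ax": 0,"ay": 0,"tx": -0.0005,"ty": -0.012,"tz": 0,"az": -0.08,"grip": 1},{"ax": 0,"ay": 0,"tx": -0.002,"ty": -0.0235,"tz": 0,"az": -0.16,"grip": 1},{"ax": 0,"ay": 0,"tx": -0.0035,"ty": -0.032,"tz": 0,"az": -0.22,"grip": 1},{"ax": 0,"ay": 0,"tx": -0.005,"ty": -0.0375,"tz": 0,"az": -0.255,"grip": 1},{"ax": 0,"ay": 0,"tx": -0.0065,"ty": -0.0425,"tz": 0,"az": -0.29,"grip": 1}]'

```text
time: 18.27
tool_pos: [465.1, 102.0, 109.2]
orientation: [-0.516, -3.099, -0.008]
contact_force: [-1.7, 7.5, 7.4]
gripper_width: 0.262
gripper_force: 62.6
```

```bash
python3 - <<'E'
from h import *
stat()
E
```

```text
t 18.275 h -0.232 r 149.0 yawh -0.22 z 109.2 Ftan 6.5 Frad 4.1 Fz 7.4 0.262
M [ 0.58  0.44 -1.13] Feq 14.1
```

apply_moves --motion '[{"ax": 0,"ay": 0,"tx": 0,"ty": -0.004,"tz": 0,"az": -0.025,"grip": 1},{"ax": 0,"ay": 0,"tx": -0.0005,"ty": -0.0075,"tz": 0,"az": -0.05,"grip": 1},{"ax": 0,"ay": 0,"tx": -0.0005,"ty": -0.0105,"tz": 0,"az": -0.07,"grip": 1}]'

```text
time: 18.65
tool_pos: [461.9, 92.2, 109.2]
orientation: [-0.408, -3.114, -0.007]
contact_force: [-2.8, 6.0, 9.4]
gripper_width: 0.262
gripper_force: 62.6
```

```bash
python3 - <<'E'
from h import *
stat()
E
```

```text
t 18.65 h -0.163 r 149.1 yawh -0.15 z 109.2 Ftan 5.0 Frad 4.3 Fz 9.4 0.262
M [ 0.67  0.6  -1.02] Feq 11.8
```

apply_moves --motion '[{"ax": 0,"ay": 0,"tx": 0,"ty": -0.004,"tz": 0,"az": -0.025,"grip": 1},{"ax": 0,"ay": 0,"tx": -0.0005,"ty": -0.0075,"tz": 0,"az": -0.05,"grip": 1},{"ax": 0,"ay": 0,"tx": -0.0005,"ty": -0.0105,"tz": 0,"az": -0.07,"grip": 1}]'

```text
time: 19.02
tool_pos: [459.5, 82.0, 109.2]
orientation: [-0.298, -3.126, -0.008]
contact_force: [-5.9, 7.9, 9.4]
gripper_width: 0.262
gripper_force: 62.7
```

```bash
python3 - <<'E'
from h import *
stat()
E
```

```text
t 19.025 h -0.092 r 149.1 yawh -0.08 z 109.2 Ftan 6.5 Frad 7.3 Fz 9.4 0.262
M [ 0.73  0.77 -0.98] Feq 13.1
```

apply_moves --motion '[{"ax": 0,"ay": 0,"tx": -0.0005,"ty": -0.004,"tz": 0,"az": -0.025,"grip": 1},{"ax": 0,"ay": 0,"tx": -0.0005,"ty": -0.0075,"tz": 0,"az": -0.05,"grip": 1},{"ax": 0,"ay": 0,"tx": -0.0005,"ty": -0.0105,"tz": 0,"az": -0.07,"grip": 1}]'

```text
time: 19.4
tool_pos: [457.7, 71.6, 109.2]
orientation: [-0.188, -3.134, -0.008]
contact_force: [-6.2, 7.7, 11.3]
gripper_width: 0.264
gripper_force: 63.0
```

```bash
python3 - <<'E'
from h import *
stat()
arm.capture("top");arm.capture("scene")
for c in("top","scene"):
  for n in("pad_face","cell"):
    print(c,n,[(np.round(r["at"]).tolist(),round(r["conf"],2)) for r in arm.pinpoint(c,n)[:1]])
E
```

```text
t 19.4 h -0.022 r 149.1 yawh -0.01 z 109.2 Ftan 6.8 Frad 7.2 Fz 11.3 0.264
M [ 0.73  0.98 -0.84] Feq 12.4
top pad_face [([700.0, 42.0, 40.0], 0.79)]
top cell [([716.0, 36.0, 12.0], 0.58)]
scene pad_face []
scene cell [([715.0, 33.0, 9.0], 0.76)]
```

apply_moves --motion '[{"ax": 0,"ay": 0,"tx": 0,"ty": -0.004,"tz": 0,"az": -0.025,"grip": 1},{"ax": 0,"ay": 0,"tx": -0.0005,"ty": -0.0075,"tz": 0,"az": -0.05,"grip": 1},{"ax": 0,"ay": 0,"tx": -0.0005,"ty": -0.0105,"tz": 0,"az": -0.07,"grip": 1}]'

```text
time: 20.08
tool_pos: [456.7, 61.1, 109.2]
orientation: [-0.078, -3.138, -0.007]
contact_force: [-8.3, 7.7, 13.0]
gripper_width: 0.263
gripper_force: 63.1
```

```bash
python3 - <<'E'
from h import *
stat()
E
```

```text
t 20.075 h 0.049 r 149.1 yawh 0.061 z 109.2 Ftan 7.2 Frad 8.8 Fz 13.0 0.263
M [ 0.76  1.15 -0.78] Feq 12.4
```

apply_moves --motion '[{"ax": 0,"ay": 0,"tx": 0.0005,"ty": -0.004,"tz": -0.0005,"az": -0.025,"grip": 1},{"ax": 0,"ay": 0,"tx": 0.0005,"ty": -0.0075,"tz": -0.001,"az": -0.05,"grip": 1},{"ax": 0,"ay": 0,"tx": 0.0005,"ty": -0.0105,"tz": -0.001,"az": -0.07,"grip": 1}]'

```text
time: 20.45
tool_pos: [456.4, 50.6, 109.3]
orientation: [-0.032, 3.141, 0.008]
contact_force: [-0.9, 8.1, 4.2]
gripper_width: 0.265
gripper_force: 62.2
```

```bash
python3 - <<'E'
from h import *
stat()
E
```

```text
t 20.45 h 0.12 r 149.1 yawh 0.131 z 109.3 Ftan 8.2 Frad 0.8 Fz 4.2 0.265
M [ 0.79  0.09 -0.76] Feq 13.3
```

apply_moves --motion '[{"ax": 0,"ay": 0,"tx": 0,"ty": -0.004,"tz": 0,"az": -0.025,"grip": 1},{"ax": 0,"ay": 0,"tx": -0.0005,"ty": -0.0075,"tz": 0,"az": -0.05,"grip": 1},{"ax": 0,"ay": 0,"tx": -0.0005,"ty": -0.0105,"tz": 0,"az": -0.07,"grip": 1}]'

```text
time: 20.82
tool_pos: [456.9, 40.3, 109.2]
orientation: [0.142, -3.138, -0.008]
contact_force: [-2.1, 8.7, 4.5]
gripper_width: 0.263
gripper_force: 62.4
```

```bash
python3 - <<'E'
from h import *
stat()
E
```

```text
t 20.825 h 0.189 r 149.1 yawh 0.201 z 109.2 Ftan 8.9 Frad 1.4 Fz 4.5 0.263
M [ 0.82  0.25 -0.77] Feq 14.0
```

apply_moves --motion '[{"ax": 0,"ay": 0,"tx": 0,"ty": -0.004,"tz": 0,"az": -0.025,"grip": 1},{"ax": 0,"ay": 0,"tx": -0.0005,"ty": -0.0075,"tz": 0,"az": -0.05,"grip": 1},{"ax": 0,"ay": 0,"tx": -0.0005,"ty": -0.0105,"tz": 0,"az": -0.07,"grip": 1}]'

```text
time: 21.2
tool_pos: [458.1, 30.0, 109.2]
orientation: [0.252, -3.13, -0.009]
contact_force: [-3.2, 8.7, 6.0]
gripper_width: 0.265
gripper_force: 62.6
```

```bash
python3 - <<'E'
from h import *
stat()
E
```

```text
t 21.2 h 0.258 r 149.0 yawh 0.271 z 109.2 Ftan 9.0 Frad 1.9 Fz 6.0 0.265
M [ 0.92  0.41 -0.74] Feq 14.0
```

apply_moves --motion '[{"ax": 0,"ay": 0,"tx": 0,"ty": -0.004,"tz": 0,"az": -0.025,"grip": 1},{"ax": 0,"ay": 0,"tx": -0.0005,"ty": -0.0075,"tz": 0,"az": -0.05,"grip": 1},{"ax": 0,"ay": 0,"tx": -0.0005,"ty": -0.0105,"tz": 0,"az": -0.07,"grip": 1}]'

```text
time: 21.58
tool_pos: [460.1, 19.8, 109.2]
orientation: [0.361, -3.119, -0.009]
contact_force: [-4.0, 9.7, 7.7]
gripper_width: 0.266
gripper_force: 62.8
```

```bash
python3 - <<'E'
from h import *
stat()
E
```

```text
t 21.575 h 0.328 r 149.0 yawh 0.341 z 109.2 Ftan 10.3 Frad 1.8 Fz 7.7 0.266
M [ 0.98  0.58 -0.74] Feq 15.3
```

apply_moves --motion '[{"ax": 0,"ay": 0,"tx": 0,"ty": -0.004,"tz": 0,"az": -0.025,"grip": 1},{"ax": 0,"ay": 0,"tx": -0.0005,"ty": -0.0075,"tz": 0,"az": -0.05,"grip": 1},{"ax": 0,"ay": 0,"tx": -0.0005,"ty": -0.0105,"tz": 0,"az": -0.07,"grip": 1}]'

```text
time: 21.95
tool_pos: [462.7, 9.8, 109.2]
orientation: [0.47, -3.104, -0.01]
contact_force: [-6.2, 10.4, 8.4]
gripper_width: 0.264
gripper_force: 63.0
```

```bash
python3 - <<'E'
from h import *
stat()
E
```

```text
t 21.95 h 0.397 r 148.9 yawh 0.411 z 109.2 Ftan 11.7 Frad 3.0 Fz 8.4 0.264
M [ 1.04  0.74 -0.75] Feq 16.8
```

apply_moves --motion '[{"ax": 0,"ay": 0,"tx": 0,"ty": -0.004,"tz": 0,"az": -0.025,"grip": 1},{"ax": 0,"ay": 0,"tx": -0.0005,"ty": -0.0075,"tz": 0,"az": -0.05,"grip": 1}]'

```text
time: 22.2
tool_pos: [465.0, 2.8, 109.2]
orientation: [0.548, -3.09, -0.01]
contact_force: [-8.6, 9.8, 11.0]
gripper_width: 0.27
gripper_force: 63.2
```

```bash
python3 - <<'E'
from h import *
stat()
E
```

```text
t 22.2 h 0.447 r 148.8 yawh 0.461 z 109.2 Ftan 12.1 Frad 4.8 Fz 11.0 0.27
M [ 0.91  1.09 -0.75] Feq 17.1
```

apply_moves --motion '[{"ax": 0,"ay": 0,"tx": 0.0005,"ty": 0.0015,"tz": -0.001,"az": 0.012,"grip": 1},{"ax": 0,"ay": 0,"tx": 0.0005,"ty": 0.0015,"tz": -0.001,"az": 0.012,"grip": 0.4},{"ax": 0,"ay": 0,"tx": 0.0005,"ty": 0.0015,"tz": -0.001,"az": 0.012,"grip": 0.4},{"ax": 0,"ay": 0,"tx": 0.0005,"ty": 0.0015,"tz": -0.001,"az": 0.012,"grip": 0.4},{"ax": 0,"ay": 0,"tx": 0.0005,"ty": 0.0015,"tz": -0.001,"az": 0.012,"grip": 0.4},{"ax": 0,"ay": 0,"tx": 0.0005,"ty": 0.0015,"tz": -0.03,"az": 0.012,"grip": 0.4},{"ax": 0,"ay": 0,"tx": 0.0005,"ty": 0.0015,"tz": -0.07,"az": 0.012,"grip": 0.4},{"ax": 0,"ay": 0,"tx": 0.0005,"ty": 0.0015,"tz": -0.11,"az": 0.012,"grip": 0.4},{"ax": 0,"ay": 0,"tx": 0.0005,"ty": 0.0015,"tz": -0.13,"az": 0.012,"grip": 0.4},{"ax": 0,"ay": 0,"tx": 0.0005,"ty": 0.0015,"tz": -0.13,"az": 0.012,"grip": 0.4}]'

```text
time: 23.45
tool_pos: [466.7, 1.4, 240.5]
orientation: [-0.531, 3.093, -0.002]
contact_force: [0.4, -0.2, -0.1]
gripper_width: 0.599
gripper_force: 0.0
```

```bash
python3 - <<'E'
from h import *
import cv2
p,d=arm.capture("scene");arm.capture("top")
cv2.imwrite("pics/s4.png",cv2.resize(cv2.cvtColor(p[110:290,170:410],cv2.COLOR_RGB2BGR),None,fx=3,fy=3,interpolation=2))
stat()
for c in("top","scene"):
  for n in("pad_face","cell","fin","knob"):
    print(c,n,[(np.round(r["at"]).tolist(),round(r["conf"],2)) for r in arm.pinpoint(c,n)[:1]])
E
```

```text
t 23.55 h 0.454 r 149.1 yawh 0.45 z 237.3 Ftan -0.5 Frad 0.0 Fz -1.2 0.6
M [-0.02  0.01  0.02] Feq -0.6
top pad_face [([700.0, 42.0, 43.0], 0.58)]
top cell [([713.0, 36.0, 14.0], 0.58)]
top fin []
top knob []
scene pad_face []
scene cell [([716.0, 36.0, 10.0], 0.96)]
scene fin [([536.0, 13.0, 90.0], 0.44)]
scene knob [([456.0, 15.0, 96.0], 0.78)]
```

View pics/s4.png

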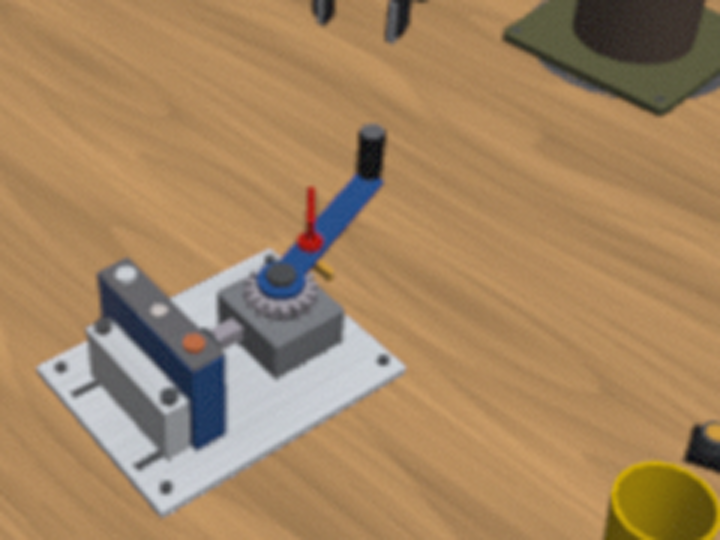

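The fin (311,210) is on tighten. The cell stands upright against the end stop with the pad behind it, and the gripper is well clear. The last push took about 17 N, so I'm handing in.

```bash
python3 -c "
from station import arm
print(arm.close_job())"
```

```text
the job is handed in; nothing more can be done
None
```

I handed the job in after about 24 s of robot time; no verdict came back. The fin is on tighten, and the cell stands upright, clamped against the end stop. The last push on the knob took about 17 N, worked out from the measured force and wrist torque. That implies a squeeze of about 75 N, which I did not measure directly. I let go of the knob and lifted the gripper clear.

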